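Hold the ball tray under the inspection camera

TASK

Draw the yellow-handled tray, with the loose steel ball lying in its pocket, straight out of its bay in the black rack and carry it level over to the inspection camera, so that the ball never leaves its pocket. Finish while still holding the tray in the gripper: level and still, with the ball centred under the camera lens and about 80 mm below it, because that is where the camera is in focus. Do not touch the camera or its stand, and leave the other tray and everything else on the bench undisturbed.

Things in the scene. Friction and masses are not known exactly. Their poses are not given: they have to be found in the camera images.
- tray_grip (a point): Centre of the yellow handle sleeve, where the tray is gripped: a level bar 60 mm long (its x), 18 mm wide (y), 16 mm high (z), free all round, about 54 mm above the bench at the start. x points along the handle to the plate and into the rack, y left, z up. tray_pocket lies at +125 mm x, +9.5 mm z from here; the sleeve's front end is 30 mm the other way.
- tray_pocket (a point): Where the ball's centre is when it lies mid-pocket (axes as tray_grip): 18.5 mm above the tray's underside, 12.5 mm above the pocket floor. The pocket is a flat round recess, 34 mm across, 4 mm deep, in the middle of the plate; the ball can roll about 8 mm any way in it and comes out if the tray is tipped about 45 degrees or jerked.
- ball_tray: The ball tray: white plate 62 mm (x) by 78 mm (y) by 10 mm with an aluminium neck and yellow sleeve handle sticking out at its front (-x), 186 mm long in all, about 0.15 kg, most of it in the plate. Origin under the plate's centre; x points away from the handle, z up. It starts in either bay of the rack, plate inside, handle out in front.
- ball_center (a point): Centre of the polished steel ball, 25 mm diameter, 64 g, loose in the pocket of the ball tray.
- ball: The same ball as a body (its origin turns with it as it rolls: use ball_center for its place).
- rack: Fixed black rack, 74 mm deep (x), 186 wide (y), 68 high; two bays, centres at y +45 and -45 mm. Origin on the bench under its middle; x points from open front to back; trays slide out along -x. Bay floor 45 mm above the bench, bays 84 mm wide; guide flanges reach 14 mm over both edges of each tray (undersides at 65 mm, 10 mm over the plate); 8 mm lip at the back. Drawn out 70 mm, a tray is clear.
- camera_stand: Fixed camera stand. Origin on the bench straight under the lens (bare bench there); x points to its pillar (18 mm thick, 416 mm tall), 150 mm behind the lens axis on the side away from the robot, on a base 130 x 170 x 16 mm that begins 100 mm behind the lens axis. An arm 22 mm high runs from pillar to camera.
- lens (a point): Centre of the lens face on the underside of the white inspection camera (round, 46 mm across, 90 mm high, looking straight down). Its height above the bench (215 to 255 mm) differs from time to time; the clamp is tight.
- focus (a point): The camera's focus point: 80 mm straight below lens. The ball's centre belongs here at the end.
- spare_tray: A second tray of the same shape with a blue sleeve, in the other bay; leave it. Origin under the centre of its plate.
- bushing: Brass bushing, 26 mm across, 14 mm high, lying in the spare tray's pocket; leave it.
- breadboard: White solderless breadboard with small modules, 165 x 55 x 18 mm, loose on the bench between rack and camera; leave it. Origin under its centre, x along its length.
- multimeter: Yellow and black hand multimeter, 180 x 84 x 50 mm, lying on the left side of the bench; leave it. Origin under its centre.
- spool: Blue spool of solder, 60 mm across, 50 mm high, standing on the bench; leave it. Origin under its centre.
- screwdriver: Screwdriver, 160 mm long, lying on the right side of the bench; leave it.
- mug: Brown-red mug, 80 mm across, 92 mm high, on the right side of the bench; leave it. Origin under its centre.
Not all that is in view belongs to the job. Leave any pink look-alike of the rack alone.

How it is judged (in metres and radians):
On the way:
1. the tray is drawn out of the front of its bay, held in the gripper, with the ball in its pocket (x of tray_pocket in the frame of rack below -0.066 m and y of tray_pocket in the frame of rack between -0.085 and 0.085 m and z of tray_pocket in the frame of rack below 0.095 m and contact force between the fingers and ball_tray above 1 N and distance between ball_center and tray_pocket below 0.013 m), for 0.1 s.
At the end, for the whole second after the job is handed in: The tray is held by the fingers alone, still (under 20 mm/s) and level within 0.12 rad (7 degrees), with the ball resting in its pocket (centre within 13 mm of the pocket centre point); the ball's centre is within 20 mm sideways and 15 mm in height of the focus point 80 mm under the lens (horizontal distance between ball_center and focus below 0.02 m and z of ball_center in the frame of focus between -0.015 and 0.015 m and distance between ball_center and tray_pocket below 0.013 m and angle between ball_tray's own z axis and vertical below 0.12 rad and linear speed of ball_tray below 0.02 m/s and linear speed of ball below 0.08 m/s and contact force between the fingers and ball_tray above 1 N and contact force between ball_tray and camera_stand below 0.2 N and contact force between ball_tray and rack below 0.2 N); the arm keeps its last pose, push and grip.
It fails at once if the ball leaves its pocket in the tray (distance between ball_center and tray_pocket above 0.016 m).
It fails at once if the tray is tipped more than 20 degrees from level (angle between ball_tray's own z axis and vertical above 0.35 rad).
It fails at once if the camera or its stand is touched (more than 2 N) (contact force between camera_stand and anything else above 2 N).
It fails at once if the spare tray or its bushing is moved more than 15 mm (distance of any of spare_tray, bushing from where it was at the start of the episode above 0.015 m).
It fails at once if the breadboard, multimeter, spool, screwdriver or mug is moved more than 20 mm (distance of any of breadboard, multimeter, spool, screwdriver, mug from where it was at the start of the episode above 0.02 m).
It also fails if it takes over 50 s, if anything falls off the work surface, if the arm or the gripper's body presses on something with over 40 N, if the wrist force passes 120 N, or if a joint passes its speed limit or range.

ROBOT

A 6-joint arm with a two-finger parallel gripper is mounted at the origin on the work surface. World frame = base frame: x ahead of the robot, y to its left, z up, the work surface at z = 0. Lengths are in mm, angles in rad, forces in N, time in s.
With the tool pointing down it reaches from about 350 to 725 mm from the base axis. Payload 6 kg.
Tool frame: the origin (TCP) lies at the very end of the fingers, on their centre line; the grasp point (between the pads) lies 19 mm behind it; z points along the fingers, y is the direction in which the jaws open and shut (so a half turn about z gives the same grasp; the last joint's range is limited). The gripper opens to 85 mm and grips with 20 to 120 N. Pads are 22 mm wide; open, the fingers measure 114 mm over their backs; the gripper's body (76 mm by 85 mm) begins 54 mm behind the grasp point. The pads swing forward as they close: fully open they stand 13 mm farther back than shut.
Start: joints at [1.597, 0.04, 0.085, 0, -1.615, -0.334], TCP at [181.751, 571.787, 231.261] pointing down, gripper open.
Joint ranges: [-2.56, 2.56], [-1.29, 2.01], [-1.08, 1.49], [-3.29, 1.98], [-2.81, -0.18], [-2.99, 2.99]. Speed limits (rad/s): [2.57, 2.57, 3.01, 3.14, 3.14, 3.14].

INTERFACE

Orientations are given as a unit quaternion [w, x, y, z].
In Python, from station import robot gives the robot as it stands.
- The arm moves only by the shell command python3 -m handwheel 'ROWS' [FORCE]. ROWS is JSON, a list of rows, each an object of numbers: "x", "y", "z": the shift along the tool's x, y, z in units of 50 mm (1.0 is 50 mm); "yaw": the turn about the tool's z in units of 6 degrees (1.0 is 6 degrees); "hand": the opening, from 0 (shut) to 1 (fully open). In form: [{"x": .., "y": .., "z": .., "yaw": .., "hand": ..}, ...]. A call has exactly 8 rows; each row shifts and turns the pose as measured when the row begins, along the tool's axes as they then stand; what a row does not reach is not made up. A row lasts 1/8 s, in which the tool goes at most 62.5 mm and 10.7 degrees, less where a joint would pass 70% of its speed; a pose out of reach is approached as far as the arm can. A call is refused whole if a number of a shift passes 1 or a number of a turn 1, either way. A call with a gripper value outside its range is refused whole. The fingers move at their own pace and stop on an object; FORCE is the grip in N (left out, the last holds). Time passes only in rows, so rows that do not move let the fingers close, or fill a call up. It gives the time, the measured TCP pose, the force and the opening at its end, in the units of the state.
- robot.read_state(): the state, without advancing time (a new reading comes with each control period).
- robot.grab_frame(name): name is "scene" or "top" or "wrist"; returns a dict with "color" (384x512x3 uint8, red, green, blue), "z_map" (384x512 float32, mm along the optical axis (not along the pixel's ray), 0 where there is no reading), "fx", "fy", "cx", "cy" (pixels), "pose" (4x4, takes a point from camera to world coordinates); the wrist camera has in their place "mount" (4x4, takes a point from camera to tool coordinates, whose origin is the TCP and whose axes are the flange's). Camera axes: x right, y up, looking along -z (the intrinsics and any distortion apply to the point x, -y, -z); pixel columns grow to the right and rows downward; lengths in mm; the calibration is good to about 2 mm. A picture is of the moment at which its call begins: read the wrist's pose just before it.
- robot.job_done(): hands the job in, once; it reports no verdict.
The state is a dict: "time_s": time; "joint_positions": joint angles; "joint_vel": joint speeds; "joint_torque": joint torques, N m; "ee_pos": TCP position; "tool_rot": TCP orientation; "ft_force": force on the tool from outside, world axes, zero at the start; "wrist_torque": the same for the moment, N m; "finger_gap": opening from 0.0 (shut) to 1.0 (fully open).
Only numpy, scipy, OpenCV 4.12 (cv2) and the standard library are available. Lean on these libraries where they do the work, as an engineer would, in place of code of your own. Each camera call takes 0.05 s, during which the arm holds its last target.

## Working session

There is one attempt and no reset: what is moved stays moved. The work goes in short steps, Python scripts to look and compute and a shell command to move; the robot and the scene stay as the last step left them, time stands still between calls to the robot, and variables do not carry over. Pictures are saved under pics/ and viewed, and the job is handed in when it is done.

```bash
ls; mkdir -p pics; cat > h.py <<'E'
import numpy as np,cv2
from station import robot
def save(n,f,crop=None,s=1):
    im=f["color"][:,:,::-1]
    if crop: im=im[crop[1]:crop[3],crop[0]:crop[2]]
    im=cv2.resize(im,None,fx=s,fy=s,interpolation=cv2.INTER_CUBIC)
    cv2.imwrite(f"pics/{n}.png",im)
def pt(f,u,v,z=None):
    if z is None: z=f["z_map"][int(v),int(u)]
    p=np.array([(u-f["cx"])/f["fx"]*z,-(v-f["cy"])/f["fy"]*z,-z,1])
    return (f["pose"]@p)[:3]
E
python3 - <<'E'
from h import *
import pickle
s=robot.read_state();print(s)
for n in ["scene","top","wrist"]:
    f=robot.grab_frame(n);save(n+"0",f,s=1.5);pickle.dump(f,open(n+"0.pkl","wb"))
    print(n,{k:v for k,v in f.items() if k not in("color","z_map")})
E
```

```text
pics
{'time_s': 0.0, 'joint_positions': array([ 1.59668795e+00,  4.08157889e-02,  8.37787188e-02, -4.78168162e-04,
       -1.61551156e+00, -3.33718598e-01]), 'joint_vel': array([ 0.00084129,  0.00010121, -0.00016578, -0.00138057, -0.00082413,
        0.00069065]), 'joint_torque': array([-4.91141382e-04, -3.68203962e+01,  3.47425675e+01,  6.93245441e+00,
       -5.33902654e-03, -5.13717154e-06]), 'ee_pos': array([181.59981761, 571.49816354, 230.25611492]), 'tool_rot': array([ 9.04742568e-04,  9.88179883e-01, -1.53296103e-01, -7.83147193e-05]), 'ft_force': array([ 0.02254956, -0.00838694, -0.66318065]), 'wrist_torque': array([-0.02818038, -0.00389433, -0.04862026]), 'finger_gap': 0.9998884485175312}
scene {'fx': 445.57696600053254, 'fy': 445.57696600053254, 'cx': 256.5685294053907, 'cy': 192.9798442471055, 'pose': array([[ 3.54589680e-01, -6.70820548e-01,  6.51357008e-01,
         1.46669601e+03],
       [ 9.35019447e-01,  2.56026494e-01, -2.45334604e-01,
        -3.47320447e+02],
       [-2.18915812e-03,  6.96024588e-01,  7.18014610e-01,
         1.19412989e+03],
       [ 0.00000000e+
[... 284 characters left out ...]
1e-01,  1.14392695e-03,  3.54528683e-03,
        -9.62301440e+00],
       [ 3.64529214e-03,  1.04336955e-01,  9.94535324e-01,
         1.74544149e+03],
       [ 0.00000000e+00,  0.00000000e+00,  0.00000000e+00,
         1.00000000e+00]])}
wrist {'fx': 309.07926958905216, 'fy': 309.07926958905216, 'cx': 259.63307620147896, 'cy': 191.67666316773617, 'mount': array([[-6.01832304e-05,  9.46659310e-01,  3.22236166e-01,
         8.27264892e+01],
       [ 9.99999722e-01,  2.96445671e-04, -6.84125074e-04,
         1.29458231e+00],
       [-7.43158888e-04,  3.22236035e-01, -9.46659065e-01,
        -1.41139562e+02],
       [ 0.00000000e+00,  0.00000000e+00,  0.00000000e+00,
         1.00000000e+00]])}
```

View pics/scene0.png

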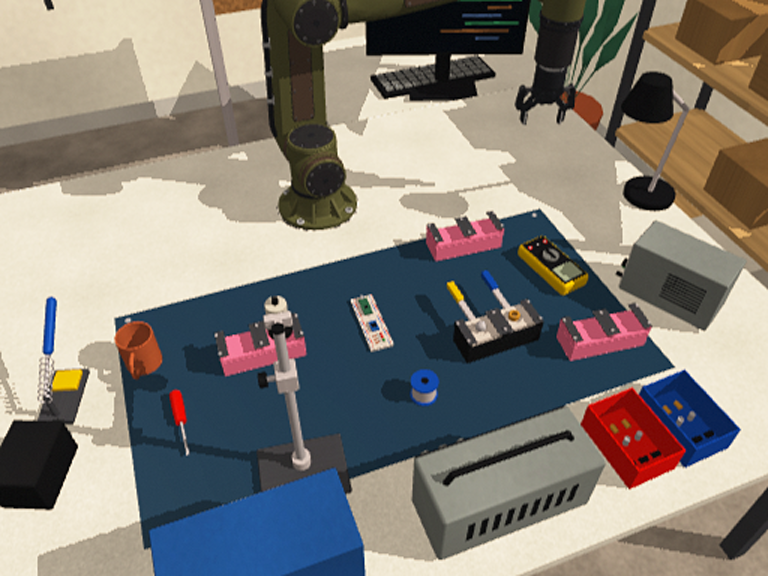

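View pics/top0.png

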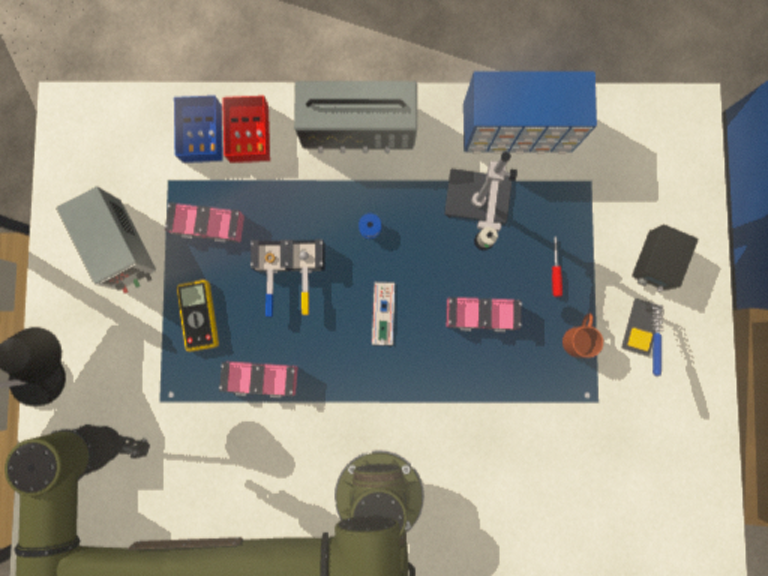

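View pics/wrist0.png

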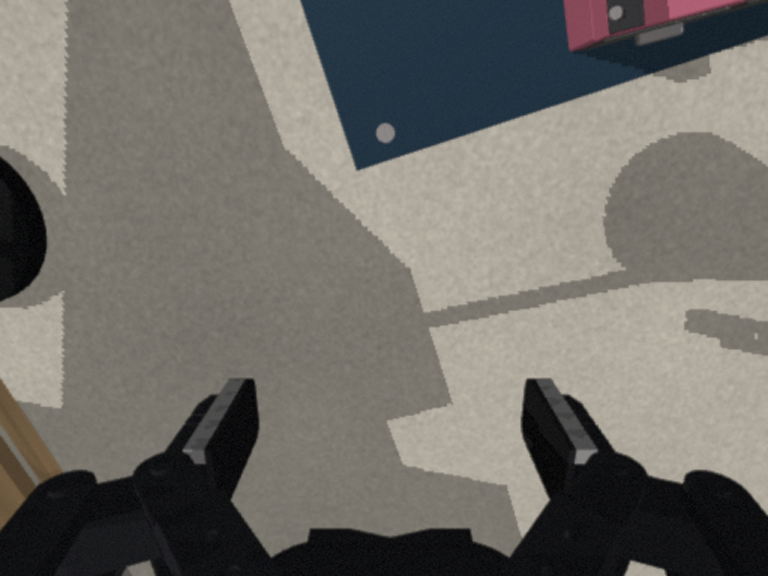

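The top view has the yellow handle at about (305,300)/1.5, the rack at (288,255)/1.5 and the camera at (487,237)/1.5. Next I'll enlarge those areas.

```bash
python3 - <<'E'
from h import *
import pickle
t=pickle.load(open("top0.pkl","rb"));s=pickle.load(open("scene0.pkl","rb"))
save("tcrop",t,(160,150,225,215),10)
save("tcam",t,(290,95,355,170),8)
save("scam",s,(160,180,240,330),4)
save("srack",s,(290,170,370,250),8)
E
```

```text
(no output)
```

View pics/tcrop.png

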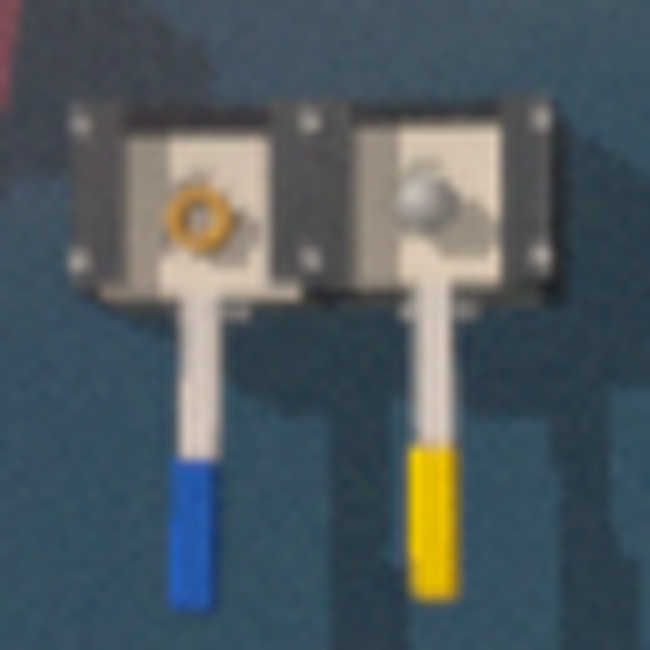

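View pics/tcam.png

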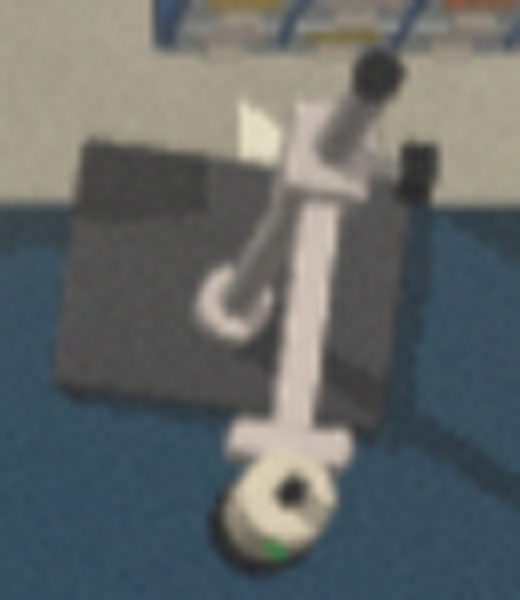

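View pics/scam.png

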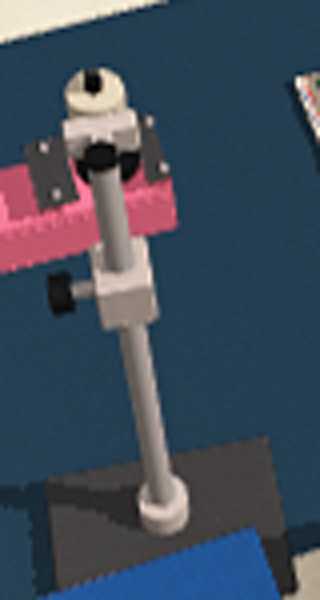

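View pics/srack.png

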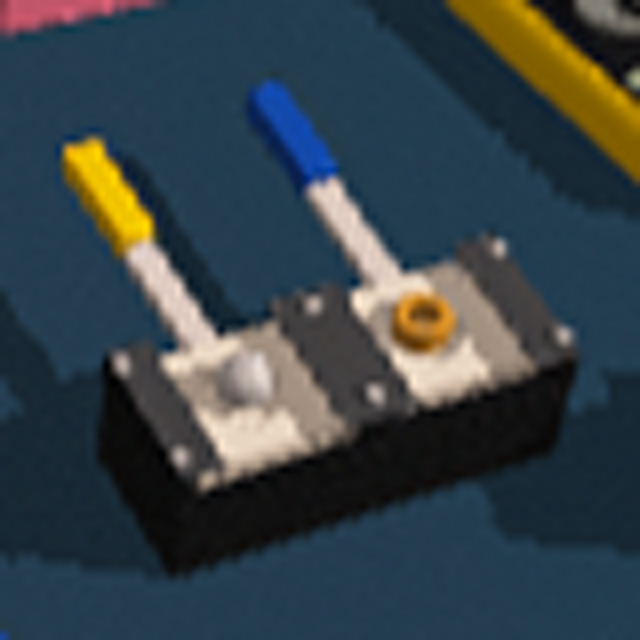

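```bash
cat >> h.py <<'E'
def ray(f,u,v,zw):
    a=pt(f,u,v,1000.);o=f["pose"][:3,3];d=a-o
    return o+d*(zw-o[2])/d[2]
E
python3 - <<'E'
from h import *
import pickle
np.set_printoptions(precision=1,suppress=True)
t=pickle.load(open("top0.pkl","rb"));s=pickle.load(open("scene0.pkl","rb"))
c=lambda x,y:(160+x/10,150+y/10)
for n,x,y,z in [("sleeve back",434,447,62),("sleeve front",434,600,62),("sleeve mid",434,523,62),("neck top",433,290,59),("ball",425,205,64),("blue mid",194,535,62),
  ("rivFL",80,262,70),("rivFR",541,258,70),("rivBL",82,124,70),("rivBR",541,120,70),("rivFM",311,260,70)]:
    u,v=c(x,y); print(n,(u,v),ray(t,u-.5,v-.5,z),"depth",pt(t,u,v))
k=lambda x,y:(290+x/8,95+y/8)
for n,x,y,z in [("bBL",85,142,16),("bBR",408,190,16),("bFL",60,385,16),("bFR",378,432,16),("pillarfoot",228,305,30)]:
    u,v=k(x,y); print(n,(u,v),ray(t,u-.5,v-.5,z),"depth",pt(t,u,v))
# camera cap: points with z>250 near
H,W=t["z_map"].shape
for nm,f,(x0,y0,x1,y1) in [("top",t,(290,95,355,175)),("scene",s,(165,185,230,265))]:
    P=[]
    for v in range(y0,y1):
        for u in range(x0,x1):
            if f["z_map"][v,u]>0: P.append((*pt(f,u,v),u,v))
    P=np.array(P)
    print(nm,np.histogram(P[:,2],bins=np.arange(0,440,10)))
    np.save(nm+"P.npy",P)
E
```

```text
sleeve back (203.4, 194.7) [528.1 192.8  62. ] depth [526.6 191.4  57. ]
sleeve front (203.4, 210.0) [468.5 192.   62. ] depth [469.6 196.6   6.6]
sleeve mid (203.4, 202.3) [498.4 192.4  62. ] depth [496.3 190.1  64.5]
neck top (203.3, 179.0) [590.  194.4  59. ] depth [588.7 193.1  53.5]
ball (202.5, 170.5) [622.8 197.4  64. ] depth [618.6 193.6  79.1]
blue mid (179.4, 203.5) [493.7 285.4  62. ] depth [491.7 283.4  62.4]
rivFL (168.0, 176.2) [599.4 330.3  70. ] depth [597.2 328.1  71.4]
rivFR (214.1, 175.8) [601.2 151.3  70. ] depth [599.3 149.4  69.3]
rivBL (168.2, 162.4) [653.6 330.8  70. ] depth [652.1 329.3  67.2]
rivBR (214.1, 162.0) [655.5 151.9  70. ] depth [654.7 150.6  62.5]
rivFM (191.1, 176.0) [600.3 240.6  70. ] depth [598.6 239.   67.9]
bBL (300.625, 112.75) [ 868.3 -193.5   16. ] depth [ 871.6 -197.5   -3. ]
bBR (341.0, 118.75) [ 843.5 -357.8   16. ] depth [ 763.2 -301.1  306. ]
bFL (297.5, 143.125) [ 742.3 -179.6   16. ] depth [ 742.3 -182.6    6.3]
bFR (337.25, 149.0) [ 718.4 -340.2   16. ] depth [ 719.9 -345.6   -2. ]
pillarfoot (318.5, 133.125) [ 780.4 -263.2   30. 
[... 418 characters left out ...]
160, 170, 180, 190, 200, 210, 220, 230, 240, 250,
       260, 270, 280, 290, 300, 310, 320, 330, 340, 350, 360, 370, 380,
       390, 400, 410, 420, 430]))
scene (array([2572,   69,   61,   55,  174,   67,  140,  134,    0,    0,    0,
          0,    0,    0,    0,    0,    0,    0,    0,    0,    0,    0,
          0,    1,   30,   47,    5,    6,   40,   78,  184,  324,   41,
         23,   21,   20,   18,   22,   21,   22,   23,   42,   21]), array([  0,  10,  20,  30,  40,  50,  60,  70,  80,  90, 100, 110, 120,
       130, 140, 150, 160, 170, 180, 190, 200, 210, 220, 230, 240, 250,
       260, 270, 280, 290, 300, 310, 320, 330, 340, 350, 360, 370, 380,
       390, 400, 410, 420, 430]))
```

```bash
python3 - <<'E'
from h import *
import pickle
np.set_printoptions(precision=1,suppress=True)
s=pickle.load(open("scene0.pkl","rb"));t=pickle.load(open("top0.pkl","rb"))
for n in("top","scene"):
    P=np.load(n+"P.npy");m=(P[:,0]<675)&(P[:,2]>200);Q=P[m]
    print(n,len(Q),np.median(Q,0),np.percentile(Q,[2,98],axis=0))
    for x in range(590,680,6):
        q=Q[(Q[:,0]>=x)&(Q[:,0]<x+6)]
        if len(q): print(x,len(q),"y",q[:,1].min(),q[:,1].max(),"z",np.percentile(q[:,2],[5,50,95]))
save("tc2",t,(305,140,345,175),18); save("sc2",s,(165,185,215,235),12)
E
```

```text
top 269 [ 634.5 -242.1  311.6  324.   156. ] [[ 609.8 -270.   248.   317.   145. ]
 [ 672.  -223.5  328.5  332.   165.6]]
608 31 y -256.07811906657196 -231.9811541086385 z [251.1 269.8 316.7]
614 30 y -262.87345593065635 -226.69977874180304 z [246.4 305.5 321.1]
620 28 y -259.9419587452587 -223.87163056069548 z [249.3 314.4 320.3]
626 32 y -263.4374458111793 -222.21254741987653 z [250.3 315.2 332.2]
632 27 y -263.12448161962357 -222.85658541347706 z [253.1 318.3 327.3]
638 22 y -263.74891773308167 -225.92855885893238 z [256.7 317.2 321.9]
644 22 y -272.6461279926474 -225.2419708516877 z [257.3 309.2 319.2]
650 32 y -272.40368264112846 -222.98342670877213 z [294.8 309.6 314.4]
656 23 y -271.7475596225484 -222.9031996606446 z [303.9 309.9 312.8]
662 10 y -254.9078964397066 -227.52876294582782 z [303.8 307.1 311.4]
668 10 y -258.7278155736984 -242.04811890346286 z [303.3 308.6 311.4]
674 2 y -251.16670526120322 -243.14667825118656 z [299.6 305.5 311.3]
scene 366 [ 647.3 -244.5  310.2  184.   209. ] [[ 619.  -270.6  244.2  176.   198. ]
 [ 666.8 -224.4  329.2  194.   223. ]]
608 1 y -245.0182290963217 -245.0182290963217 z [317.2 317.2 317.2]
614 11 y -260.8588524993306 -229.65826716331162 z [314.7 317.8 319.1]
620 11 y -258.82671447454123 -228.2904393726424 z [315.8 317.8 324.2]
626 32 y -266.5551033670625 -224.83492586521595 z [252.5 317.3 330.6]
632 49 y -266.1565942260744 -222.1222244029262 z [251.2 317.1 329.2]
638 47 y -264.44636452264376 -222.9636352874197 z [244.2 315.1 319.3]
644 59 y -271.54518037514583 -227.0092442207425 z [246.6 310.2 318.3]
650 42 y -272.642077034934 -223.00187207036504 z [245.1 309.5 314.2]
656 62 y -272.58471976154453 -224.17020076406249 z [289.  307.2 312.8]
662 50 y -256.36205780568525 -223.69117635783635 z [289.3 304.7 312.3]
668 2 y -244.3659044264991 -241.83324139252872 z [308.3 308.5 308.7]
```

View pics/tc2.png

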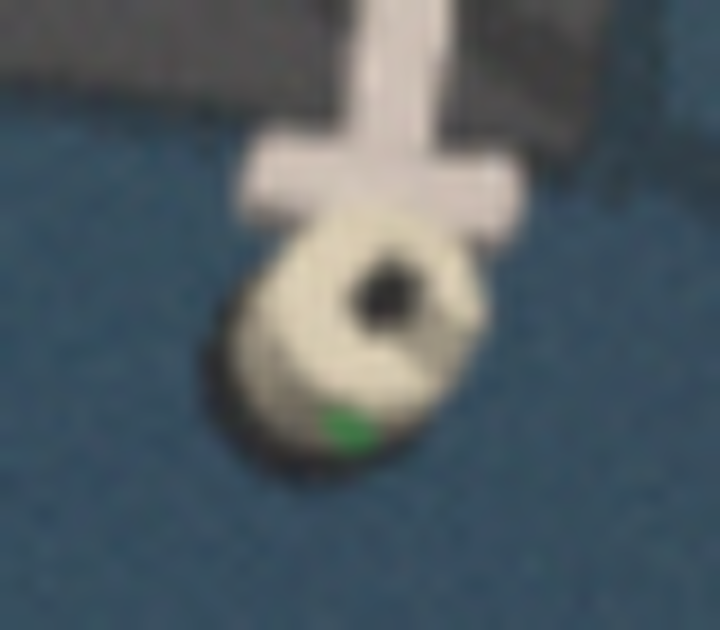

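View pics/sc2.png

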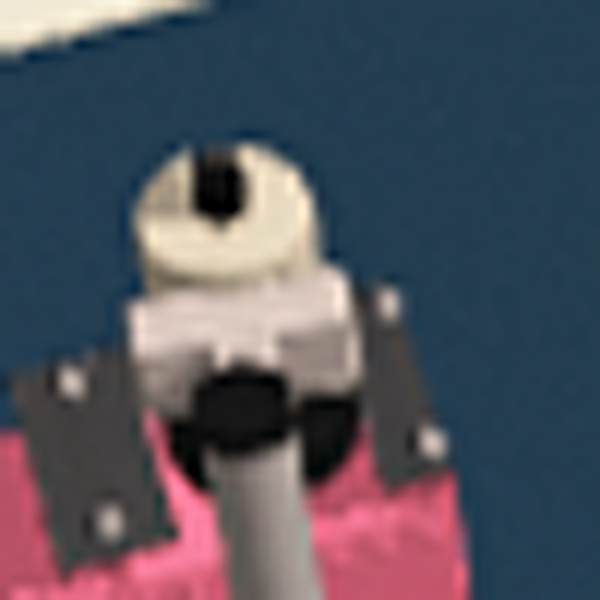

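Depth and the base geometry agree on the lens at about (632,-243). The camera top at about 317 puts the lens face near z 228, which I'll check later. The sleeve is near (498,192). I want tool x pointing back toward the robot, so the wrist camera stays clear of the inspection camera.

```bash
python3 -m handwheel '[{"x":0.8,"y":0.53,"z":0,"yaw":0.5,"hand":1},{"x":0.8,"y":0.48,"z":0,"yaw":0,"hand":1},{"x":0.8,"y":0.48,"z":0,"yaw":0,"hand":1},{"x":0.8,"y":0.48,"z":0,"yaw":0,"hand":1},{"x":0.8,"y":0.48,"z":0,"yaw":0,"hand":1},{"x":0.8,"y":0.48,"z":0,"yaw":0,"hand":1},{"x":0.8,"y":0.48,"z":0,"yaw":0,"hand":1},{"x":0.8,"y":0.48,"z":0,"yaw":0,"hand":1}]' 100
python3 -c "
from h import *
s=robot.read_state();print(s['joint_positions'],s['ee_pos'],s['tool_rot'])"
```

```text
time_s: 1.15
ee_pos: [418.3, 270.3, 227.9]
tool_rot: [0.003, 0.984, -0.177, -0.001]
ft_force: [0.1, 1.0, 0.5]
finger_gap: 0.997
[ 9.80408703e-01 -2.29664557e-01 -1.73224560e-01  1.46576151e-03
 -1.63335508e+00  2.34657623e-01] [418.25559868 270.25834134 227.89867238] [ 3.09603862e-03  9.84211097e-01 -1.76970678e-01 -5.56356396e-04]
```

```bash
for i in 1; do python3 -m handwheel '[{"yaw":1,"hand":1},{"yaw":1,"hand":1},{"yaw":1,"hand":1},{"yaw":1,"hand":1},{"yaw":1,"hand":1},{"yaw":1,"hand":1},{"yaw":1,"hand":1},{"yaw":1,"hand":1}]'; done
python3 -m handwheel '[{"yaw":1,"hand":1},{"yaw":1,"hand":1},{"yaw":1,"hand":1},{"yaw":1,"hand":1},{"yaw":1,"hand":1},{"yaw":1,"hand":1},{"yaw":1,"hand":1},{"yaw":1,"hand":1}]'
python3 -m handwheel '[{"yaw":1,"hand":1},{"yaw":1,"hand":1},{"yaw":1,"hand":1},{"yaw":1,"hand":1},{"yaw":1,"hand":1},{"yaw":1,"hand":1},{"yaw":1,"hand":1},{"yaw":1,"hand":1}]'
python3 -c "
from h import *
s=robot.read_state();print(s['joint_positions'],s['ee_pos'],s['tool_rot'])"
```

```text
[ 9.80408703e-01 -2.29664557e-01 -1.73224560e-01  1.46576151e-03
 -1.63335508e+00  2.34657623e-01] [418.25559868 270.25834134 227.89867238] [ 3.09603862e-03  9.84211097e-01 -1.76970678e-01 -5.56356396e-04]validation failed for argument at $[0]...
validation failed for argument at $[0]...
validation failed for argument at $[0]...
```

```bash
python3 -m handwheel '[{"x":0,"y":0,"z":0,"yaw":1,"hand":1},{"x":0,"y":0,"z":0,"yaw":1,"hand":1},{"x":0,"y":0,"z":0,"yaw":1,"hand":1},{"x":0,"y":0,"z":0,"yaw":1,"hand":1},{"x":0,"y":0,"z":0,"yaw":1,"hand":1},{"x":0,"y":0,"z":0,"yaw":1,"hand":1},{"x":0,"y":0,"z":0,"yaw":1,"hand":1},{"x":0,"y":0,"z":0,"yaw":1,"hand":1}]'
python3 -m handwheel '[{"x":0,"y":0,"z":0,"yaw":1,"hand":1},{"x":0,"y":0,"z":0,"yaw":1,"hand":1},{"x":0,"y":0,"z":0,"yaw":1,"hand":1},{"x":0,"y":0,"z":0,"yaw":1,"hand":1},{"x":0,"y":0,"z":0,"yaw":1,"hand":1},{"x":0,"y":0,"z":0,"yaw":1,"hand":1},{"x":0,"y":0,"z":0,"yaw":1,"hand":1},{"x":0,"y":0,"z":0,"yaw":1,"hand":1}]'
python3 -m handwheel '[{"x":0,"y":0,"z":0,"yaw":1,"hand":1},{"x":0,"y":0,"z":0,"yaw":1,"hand":1},{"x":0,"y":0,"z":0,"yaw":1,"hand":1},{"x":0,"y":0,"z":0,"yaw":1,"hand":1},{"x":0,"y":0,"z":0,"yaw":1,"hand":1},{"x":0,"y":0,"z":0,"yaw":1,"hand":1},{"x":0,"y":0,"z":0,"yaw":1,"hand":1},{"x":0,"y":0,"z":0,"yaw":1,"hand":1}]'
python3 -c "
from h import *
s=robot.read_state();print(s['joint_positions'],s['ee_pos'],s['tool_rot'])"
```

```text
time_s: 2.15
ee_pos: [419.3, 266.3, 225.7]
tool_rot: [0.005, 0.818, -0.576, 0.0]
ft_force: [0.4, -0.3, -0.5]
finger_gap: 1.001
time_s: 3.15
ee_pos: [418.2, 265.7, 223.2]
tool_rot: [-0.007, -0.5, 0.866, -0.002]
ft_force: [-0.9, -0.2, 0.4]
finger_gap: 1.004
time_s: 4.15
ee_pos: [417.0, 265.1, 220.7]
tool_rot: [-0.007, -0.091, 0.996, -0.006]
ft_force: [0.4, -0.4, -1.0]
finger_gap: 0.997
[ 0.97248576 -0.22913015 -0.18417456 -0.00349467 -1.63339665 -2.36158562] [417.03742896 265.07706479 220.69859788] [-0.00695657 -0.09081318  0.99582734 -0.00569934]
```

```bash
python3 -m handwheel '[{"x":0,"y":0,"z":0,"yaw":0.8,"hand":1},{"x":0,"y":0,"z":0,"yaw":0.8,"hand":1},{"x":-0.4,"y":-0.35,"z":0.2,"yaw":0,"hand":1},{"x":-0.4,"y":-0.35,"z":0.2,"yaw":0,"hand":1},{"x":-0.4,"y":-0.35,"z":0.2,"yaw":0,"hand":1},{"x":-0.4,"y":-0.35,"z":0.2,"yaw":0,"hand":1},{"x":0,"y":0,"z":0,"yaw":0,"hand":1},{"x":0,"y":0,"z":0,"yaw":0,"hand":1}]'
cat >> h.py <<'E'
from scipy.spatial.transform import Rotation as R
def wframe():
    s=robot.read_state();f=robot.grab_frame("wrist")
    T=np.eye(4);q=s["tool_rot"];T[:3,:3]=R.from_quat([q[1],q[2],q[3],q[0]]).as_matrix();T[:3,3]=s["ee_pos"]
    f["pose"]=T@f["mount"];return s,f
E
python3 - <<'E'
from h import *
import pickle
s,f=wframe();print(s['joint_positions'],s['ee_pos'],s['tool_rot'])
save("w1",f,s=1.5);pickle.dump(f,open("w1.pkl","wb"))
E
```

```text
time_s: 5.15
ee_pos: [498.0, 193.3, 177.4]
tool_rot: [-0.008, -0.004, 1.0, -0.007]
ft_force: [0.2, 0.1, -0.7]
finger_gap: 1.007
[ 7.46331731e-01 -1.16937698e-01 -1.65507336e-01 -1.06138355e-03
 -1.54303940e+00 -2.30857806e+00] [497.95464222 193.34984494 177.36513077] [-0.00802856 -0.0042545   0.99993666 -0.00664167]
```

View pics/w1.png

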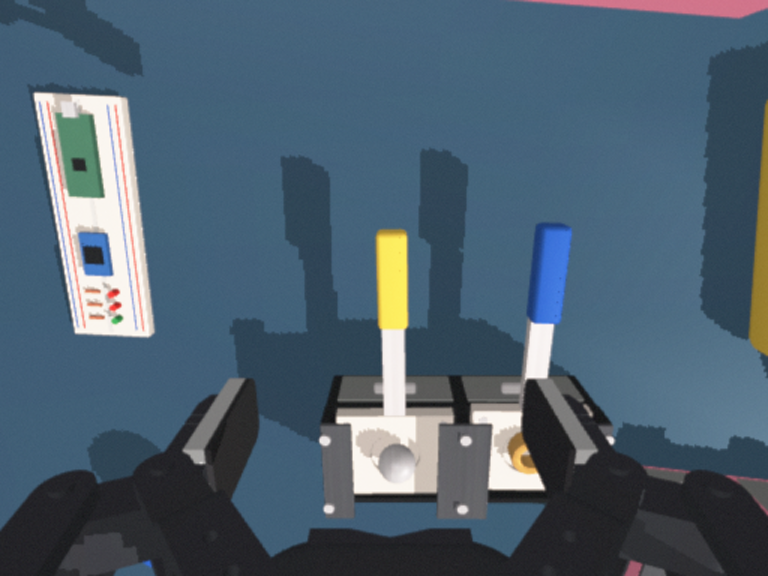

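The wrist view shows the yellow sleeve from (391,232) to (393,328), the ball at (396,463), and the rack, all in 1.5x pixels. Now I'll turn those into positions.

```bash
python3 - <<'E'
from h import *
import pickle
np.set_printoptions(precision=1,suppress=True)
f=pickle.load(open("w1.pkl","rb"))
for n,x,y,z in [("front",391.5,231,62),("back",393,328,62),("backL",379,327,62),("backR",408,327,62),("neckend",395,413,60),("ball",396,463,67),("rivFL",325,440,70),("rivFM",466,440,70),("rivBL",329,509,70),("rivBM",462,509,70),("blue back",544,322,62)]:
    print(n,ray(f,x/1.5-.3,y/1.5-.3,z),pt(f,x/1.5,y/1.5))
save("w1c",f,(210,140,340,350),2.8)
E
```

```text
front [466.  191.1  62. ] [467.5 191.3  55.4]
back [524.9 192.6  62. ] [525.8 192.9  60.3]
backL [524.3 184.2  62. ] [550.9 182.3  -0.9]
backR [524.1 201.6  62. ] [550.9 204.   -1.7]
neckend [584.8 194.5  60. ] [590.4 194.9  51.9]
ball [617.7 195.6  67. ] [614.7 195.8  71.1]
rivFL [598.7 150.4  70. ] [600.  150.4  68.7]
rivFM [597.1 239.5  70. ] [599.4 240.3  67.2]
rivBL [652.9 151.2  70. ] [654.2 151.3  69. ]
rivBM [651. 240.  70.] [653.  240.6  68.2]
blue back [519.7 282.4  62. ] [520.6 283.3  60.4]
```

```bash
python3 -m handwheel '[{"x":0.04,"y":-0.02,"z":0.25,"yaw":-0.15,"hand":0.6},{"x":0,"y":0,"z":0.25,"yaw":0,"hand":0.6},{"x":0,"y":0,"z":0.25,"yaw":0,"hand":0.6},{"x":0,"y":0,"z":0.25,"yaw":0,"hand":0.6},{"x":0,"y":0,"z":0.25,"yaw":0,"hand":0.6},{"x":0,"y":0,"z":0.25,"yaw":0,"hand":0.6},{"x":0,"y":0,"z":0.2,"yaw":0,"hand":0.6},{"x":0,"y":0,"z":0.0,"yaw":0,"hand":0.6}]'
python3 - <<'E'
from h import *
import pickle
np.set_printoptions(precision=4,suppress=True)
s,f=wframe();print(s['ee_pos'],s['tool_rot'])
q=s["tool_rot"];print(R.from_quat([q[1],q[2],q[3],q[0]]).as_matrix())
save("w2",f,s=1.5);pickle.dump(f,open("w2.pkl","wb"))
E
```

```text
time_s: 6.2
ee_pos: [492.8, 192.3, 85.7]
tool_rot: [-0.009, -0.014, 1.0, -0.007]
ft_force: [0.1, -0.1, 0.2]
finger_gap: 0.597
[492.751  192.3099  85.7069] [-0.0086 -0.0141  0.9998 -0.0066]
[[-0.9995 -0.0282 -0.0171]
 [-0.028   0.9995 -0.0133]
 [ 0.0174 -0.0129 -0.9998]]
```

View pics/w2.png

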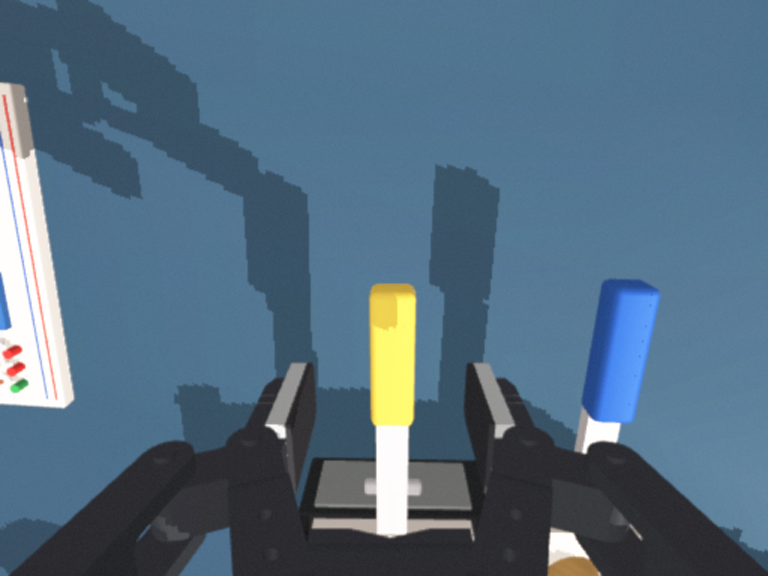

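```bash
python3 -m handwheel '[{"x":-0.08,"y":0.01,"z":0.2,"yaw":0,"hand":0.6},{"x":0,"y":0,"z":0.2,"yaw":0,"hand":0.6},{"x":0,"y":0,"z":0.2,"yaw":0,"hand":0.6},{"x":0,"y":0,"z":0.2,"yaw":0,"hand":0.6},{"x":0,"y":0,"z":0.15,"yaw":0,"hand":0.6},{"x":0,"y":0,"z":0,"yaw":0,"hand":0.6},{"x":0,"y":0,"z":0,"yaw":0,"hand":0.6},{"x":0,"y":0,"z":0,"yaw":0,"hand":0.6}]'
python3 - <<'E'
from h import *
import pickle
np.set_printoptions(precision=4,suppress=True)
s,f=wframe();print(s['ee_pos'],s['tool_rot'])
save("w3",f,s=1.5);pickle.dump(f,open("w3.pkl","wb"))
E
```

```text
time_s: 7.25
ee_pos: [497.1, 192.8, 36.5]
tool_rot: [-0.007, -0.014, 1.0, -0.006]
ft_force: [0.2, -0.6, 0.4]
finger_gap: 0.601
[497.1476 192.8035  36.5075] [-0.0074 -0.0141  0.9999 -0.006 ]
```

View pics/w3.png

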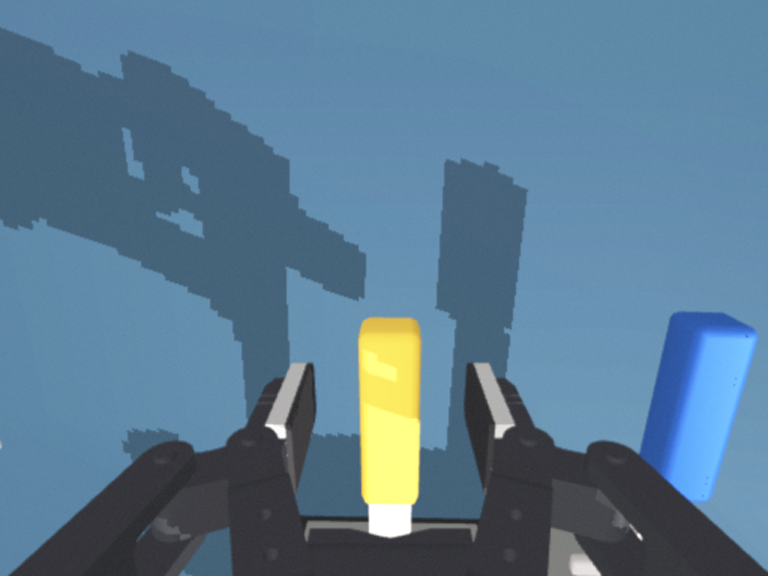

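The sleeve (359–421, 318–503) is centred between the pads, which sit at 303 and 478. I'll lower 1 mm more and close gently.

```bash
python3 -m handwheel '[{"x":0,"y":0,"z":0.02,"yaw":0,"hand":0.45},{"x":0,"y":0,"z":0,"yaw":0,"hand":0.35},{"x":0,"y":0,"z":0,"yaw":0,"hand":0.27},{"x":0,"y":0,"z":0,"yaw":0,"hand":0.2},{"x":0,"y":0,"z":0,"yaw":0,"hand":0.1},{"x":0,"y":0,"z":0,"yaw":0,"hand":0},{"x":0,"y":0,"z":0,"yaw":0,"hand":0},{"x":0,"y":0,"z":0,"yaw":0,"hand":0}]' 60
python3 - <<'E'
from h import *
import pickle
np.set_printoptions(precision=4,suppress=True)
s,f=wframe();print(s['ee_pos'],s['tool_rot'],s['wrist_torque'])
save("w4",f,s=1.5)
f=robot.grab_frame("scene");save("s4",f,(270,130,390,250),5)
E
```

```text
time_s: 8.3
ee_pos: [497.5, 193.0, 36.2]
tool_rot: [-0.007, -0.014, 1.0, -0.006]
ft_force: [0.2, 0.4, 0.5]
finger_gap: 0.202
[497.4548 192.9615  36.222 ] [-0.0069 -0.0141  0.9999 -0.0056] [ 0.0087  0.0474 -0.0371]
```

View pics/w4.png

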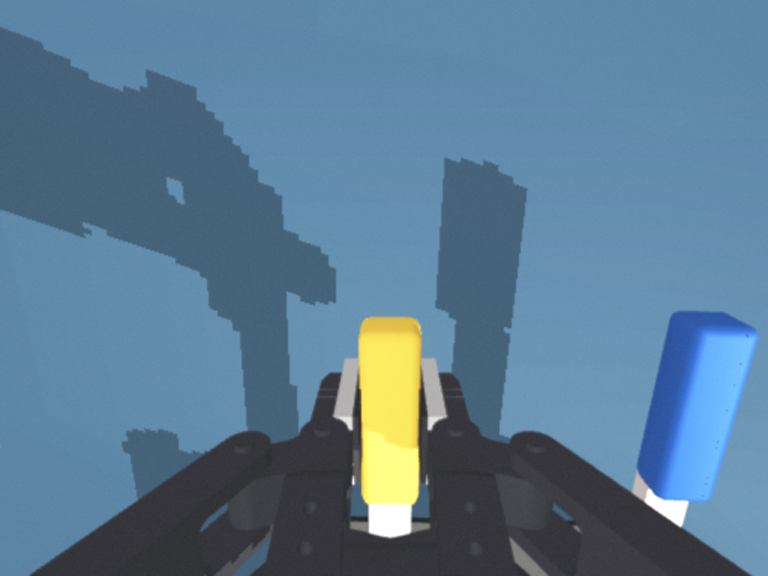

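View pics/s4.png

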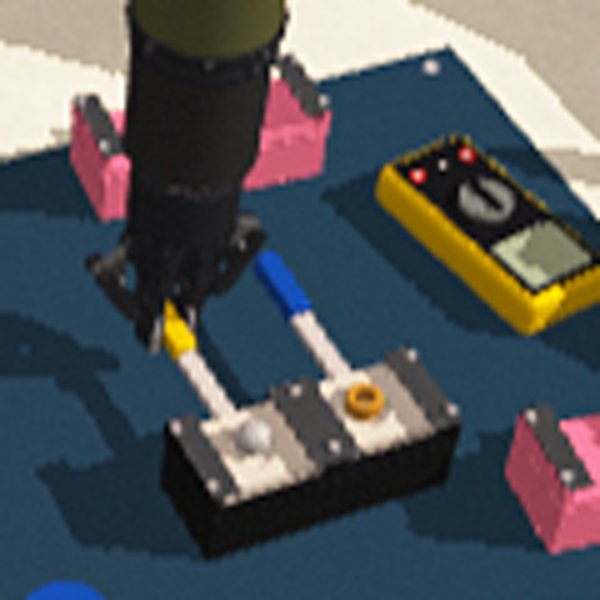

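```bash
python3 -m handwheel '[{"x":0,"y":0,"z":-0.05,"yaw":0,"hand":0},{"x":0.03,"y":0,"z":-0.03,"yaw":0,"hand":0},{"x":0.06,"y":0,"z":0,"yaw":0,"hand":0},{"x":0.1,"y":0,"z":0,"yaw":0,"hand":0},{"x":0.12,"y":0,"z":0,"yaw":0,"hand":0},{"x":0.1,"y":0,"z":0,"yaw":0,"hand":0},{"x":0.05,"y":0,"z":0,"yaw":0,"hand":0},{"x":0,"y":0,"z":0,"yaw":0,"hand":0}]' 110
python3 - <<'E'
from h import *
np.set_printoptions(precision=4,suppress=True)
s=robot.read_state();print(s['ee_pos'],s['tool_rot'],s['ft_force'],s['wrist_torque'])
f=robot.grab_frame("scene");save("s5",f,(270,130,390,250),5)
E
```

```text
time_s: 9.4
ee_pos: [471.2, 191.9, 39.1]
tool_rot: [-0.009, -0.014, 1.0, -0.006]
ft_force: [0.2, 0.7, -1.4]
finger_gap: 0.188
[471.2064 191.8691  39.1244] [-0.0087 -0.0141  0.9998 -0.0061] [ 0.164   0.7041 -1.3529] [0.0491 0.1143 0.04  ]
```

View pics/s5.png

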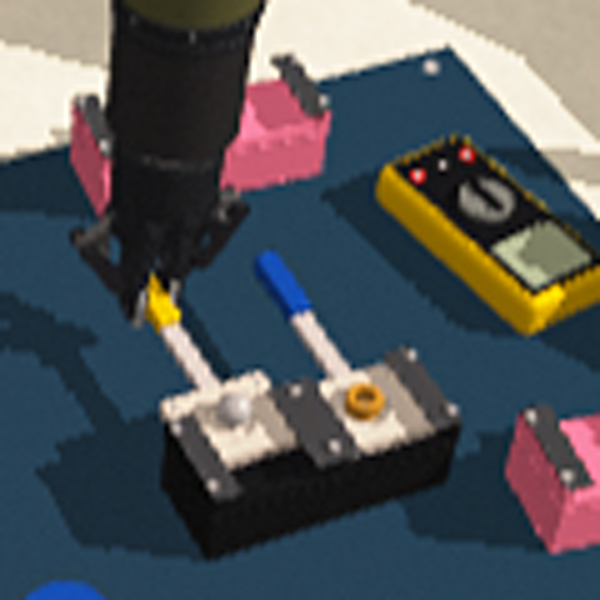

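```bash
python3 -m handwheel '[{"x":0.05,"y":0.005,"z":0,"yaw":0,"hand":0},{"x":0.12,"y":0.005,"z":0,"yaw":0,"hand":0},{"x":0.18,"y":0.005,"z":0,"yaw":0,"hand":0},{"x":0.22,"y":0.005,"z":0,"yaw":0,"hand":0},{"x":0.22,"y":0,"z":0,"yaw":0,"hand":0},{"x":0.22,"y":0,"z":0,"yaw":0,"hand":0},{"x":0.15,"y":0,"z":0,"yaw":0,"hand":0},{"x":0.05,"y":0,"z":0,"yaw":0,"hand":0}]'
python3 - <<'E'
from h import *
np.set_printoptions(precision=4,suppress=True)
s=robot.read_state();print(s['ee_pos'],s['tool_rot'],s['ft_force'],s['wrist_torque'])
f=robot.grab_frame("scene");save("s6",f,(270,130,390,250),5)
E
```

```text
time_s: 10.45
ee_pos: [406.4, 191.2, 40.4]
tool_rot: [-0.009, -0.014, 1.0, -0.006]
ft_force: [1.0, 0.3, -1.2]
finger_gap: 0.187
[406.4179 191.1917  40.3629] [-0.0086 -0.0142  0.9998 -0.0058] [ 1.032   0.3431 -1.1533] [0.0366 0.1569 0.012 ]
```

View pics/s6.png

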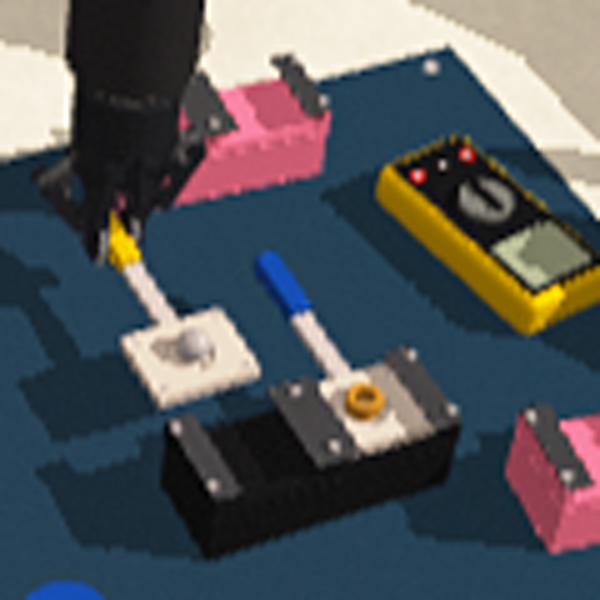

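```bash
python3 -m handwheel '[{"x":0,"y":0,"z":-0.08,"yaw":0,"hand":0},{"x":0,"y":0,"z":-0.15,"yaw":0,"hand":0},{"x":0,"y":0,"z":-0.2,"yaw":0,"hand":0},{"x":0,"y":0,"z":-0.22,"yaw":0,"hand":0},{"x":0,"y":0,"z":-0.22,"yaw":0,"hand":0},{"x":0,"y":-0.04,"z":-0.2,"yaw":0,"hand":0},{"x":0,"y":-0.08,"z":-0.15,"yaw":0,"hand":0},{"x":0,"y":-0.12,"z":-0.08,"yaw":0,"hand":0}]'
python3 -m handwheel '[{"x":0,"y":-0.16,"z":0,"yaw":0,"hand":0},{"x":0,"y":-0.2,"z":0,"yaw":0,"hand":0},{"x":0,"y":-0.24,"z":0,"yaw":0,"hand":0},{"x":0,"y":-0.24,"z":0,"yaw":0,"hand":0},{"x":0,"y":-0.24,"z":0,"yaw":0,"hand":0},{"x":0,"y":-0.24,"z":0,"yaw":0,"hand":0},{"x":0,"y":-0.2,"z":0,"yaw":0,"hand":0},{"x":0,"y":-0.15,"z":0,"yaw":0,"hand":0}]'
python3 - <<'E'
from h import *
np.set_printoptions(precision=4,suppress=True)
s,f=wframe();print(s['ee_pos'],s['tool_rot'],s['ft_force'],s['wrist_torque'])
save("w7",f)
f=robot.grab_frame("scene");save("s7",f,s=1.5)
E
```

```text
time_s: 11.5
ee_pos: [408.8, 179.6, 110.9]
tool_rot: [-0.008, -0.014, 1.0, -0.006]
ft_force: [0.4, -1.0, -2.1]
finger_gap: 0.185
time_s: 12.5
ee_pos: [410.7, 89.2, 111.1]
tool_rot: [-0.009, -0.013, 1.0, -0.006]
ft_force: [-0.4, -0.3, -3.0]
finger_gap: 0.189
[410.7337  89.1798 111.0887] [-0.0087 -0.0134  0.9999 -0.0061] [-0.4402 -0.2849 -2.9968] [0.04   0.199  0.0132]
```

View pics/s7.png

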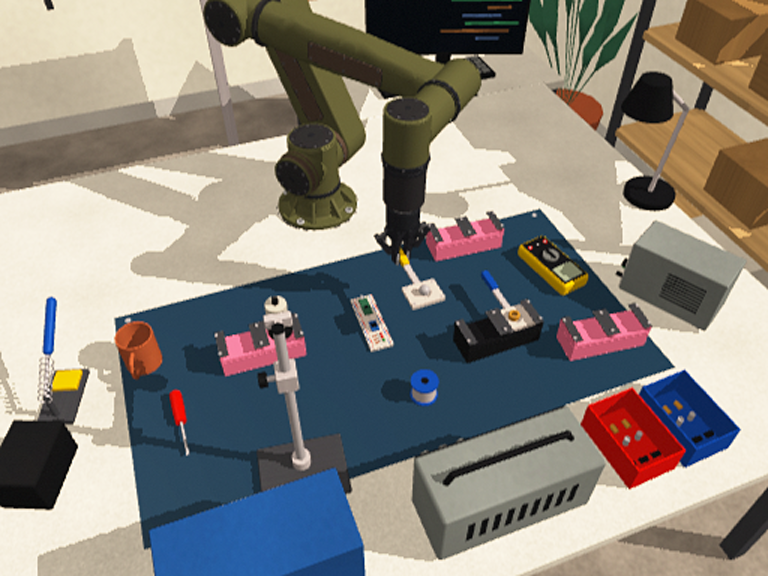

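View pics/w7.png

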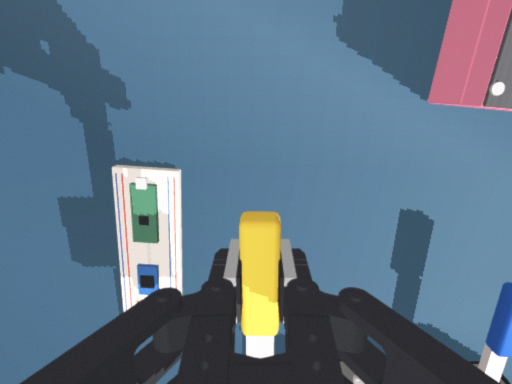

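```bash
python3 -m handwheel '[{"x":0,"y":-0.1,"z":0,"yaw":0,"hand":0},{"x":0,"y":-0.18,"z":0,"yaw":0,"hand":0},{"x":0,"y":-0.24,"z":0,"yaw":0,"hand":0},{"x":0,"y":-0.28,"z":0,"yaw":0,"hand":0},{"x":0,"y":-0.28,"z":0,"yaw":0,"hand":0},{"x":0,"y":-0.28,"z":0,"yaw":0,"hand":0},{"x":0,"y":-0.28,"z":0,"yaw":0,"hand":0},{"x":0,"y":-0.28,"z":0,"yaw":0,"hand":0}]'
python3 -m handwheel '[{"x":0,"y":-0.28,"z":0,"yaw":0,"hand":0},{"x":0,"y":-0.28,"z":0,"yaw":0,"hand":0},{"x":0,"y":-0.28,"z":0,"yaw":0,"hand":0},{"x":0,"y":-0.28,"z":0,"yaw":0,"hand":0},{"x":0,"y":-0.28,"z":0,"yaw":0,"hand":0},{"x":0,"y":-0.24,"z":0,"yaw":0,"hand":0},{"x":0,"y":-0.18,"z":0,"yaw":0,"hand":0},{"x":0,"y":-0.1,"z":0,"yaw":0,"hand":0}]'
python3 - <<'E'
from h import *
np.set_printoptions(precision=4,suppress=True)
s=robot.read_state();print(s['ee_pos'],s['tool_rot'],s['ft_force'],s['wrist_torque'])
f=robot.grab_frame("scene");save("s8",f,(140,100,300,260),4)
E
```

```text
time_s: 13.6
ee_pos: [413.4, -12.8, 112.4]
tool_rot: [-0.009, -0.014, 1.0, -0.006]
ft_force: [-0.9, 0.6, -1.9]
finger_gap: 0.187
time_s: 14.6
ee_pos: [415.8, -116.5, 113.5]
tool_rot: [-0.009, -0.013, 1.0, -0.006]
ft_force: [0.1, 0.4, -2.0]
finger_gap: 0.186
[ 415.8412 -116.454   113.4578] [-0.009  -0.0132  0.9999 -0.0065] [ 0.1413  0.3819 -2.0478] [-0.0026  0.1866 -0.0036]
```

View pics/s8.png

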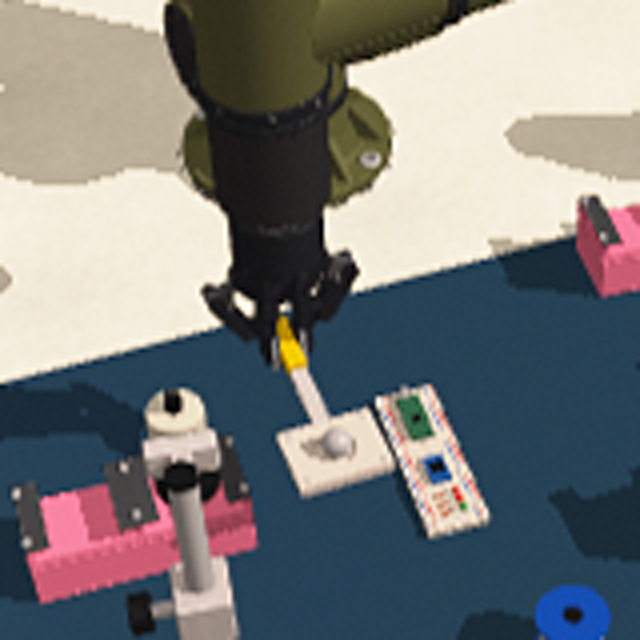

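```bash
python3 -m handwheel '[{"x":0,"y":-0.1,"z":0,"yaw":0,"hand":0},{"x":0,"y":-0.18,"z":0,"yaw":0,"hand":0},{"x":0,"y":-0.24,"z":0,"yaw":0,"hand":0},{"x":0,"y":-0.28,"z":0,"yaw":0,"hand":0},{"x":0,"y":-0.28,"z":0,"yaw":0,"hand":0},{"x":0,"y":-0.28,"z":0,"yaw":0,"hand":0},{"x":0,"y":-0.2,"z":0,"yaw":0,"hand":0},{"x":0,"y":-0.1,"z":0,"yaw":0,"hand":0}]'
python3 - <<'E'
from h import *
np.set_printoptions(precision=0,suppress=True,linewidth=200)
import pickle
s=pickle.load(open("scene0.pkl","rb"));t=pickle.load(open("top0.pkl","rb"))
for f,(a,b,c,d) in [(s,(174,197,200,230)),(t,(314,148,336,170))]:
    print(a,b)
    for v in range(b,d): print(v,np.array([pt(f,u,v)[2] for u in range(a,c)]))
E
```

```text
time_s: 15.65
ee_pos: [418.2, -205.5, 114.5]
tool_rot: [-0.009, -0.013, 1.0, -0.007]
ft_force: [-0.1, 0.1, -1.2]
finger_gap: 0.189
174 197
197 [  3.   5.  -1.   2.  -0.   3.   3. 317. 329. 331. 331. 317. 319. 316.   9.  -3.   4.  -1.   1.   8.  -4.   4.   3.   1.   5.  -3.]
198 [  3.   6.   4.   3.  -0. 319. 318. 328. 330. 328. 329. 317. 316. 318. 318.   0.   1.   0.   1.   1.  -0.   6.   3.   1.   4.  -1.]
199 [  3.   3.  -3.   1. 318. 319. 318. 330. 329. 333. 331. 320. 317. 320. 317. 320.   2.   3.   5.   2.   2.   1.   2.   2.  -5.   2.]
200 [   4.   -2.   -0.  320.  318.  317. 1194.  329.  329.  326.  328.  320.  315.  314.  315.  319.  316.    0.    1.   -1.    1.    2.    2.    4.    2.   11.]
201 [ -0.   1. 313. 318. 314. 318. 318. 324. 324. 326. 325. 319. 317. 318. 316. 317. 316.   4.   6.   0.   0.   7.  -2.  -2.  -0.  -1.]
202 [  1.   4. 319. 317. 316. 319. 317. 318. 316. 320. 319. 316. 315. 317. 316. 321. 317.   3.   3.   5.   8.   3.   0.   0.   2.   6.]
203 [  2.  -2. 316. 320. 318. 318. 319. 318. 315. 317. 316. 318. 315. 317. 317. 315. 318.   0.   1.   3.   2.  -1.  -3.
[... 5420 characters left out ...]
9. 290. 257.   1.  10.  -4.   5.  -2.  -3.   2.]
164 [  4.  -2.   2. 242. 251. 248. 256. 270. 280. 280. 299. 299. 269. 259.   2.   7.   5.   0.  -1.   3.  11.   7.]
165 [  -1.    4.   -2.    3.  245.  254.  252.  255.  257.  252.  254.  259.  255.    3.    6.   -2. 1745.   12.    8.    3.    2.    1.]
166 [  1.   2.   1.   0.   3.   1. 253. 249. 254. 252. 250. 252.   6.  -1.  -6.   9.   6.  -2.  -1.  -4.  -2.  -3.]
167 [-0. -1.  4.  6.  0. -4. -2.  6.  7. -7.  2.  6.  0. -2.  2.  4.  2.  2.  3. -2. -3.  4.]
168 [ 3. -9.  6.  4.  3. -3. -1. -1.  5.  3. 12.  9. -5.  3. -5. -3.  6. -2.  4.  7.  0. 10.]
169 [ 6. -1. -7.  3.  5.  1.  0.  3. -3.  6.  3.  9. -4. -7. -2.  1.  1. -3. -1. -8. -6.  5.]
```

```bash
python3 - <<'E'
from h import *
np.set_printoptions(precision=1,suppress=True,linewidth=200)
import pickle
from scipy.optimize import least_squares
t0=pickle.load(open("top0.pkl","rb"));s0=pickle.load(open("scene0.pkl","rb"))
print(ray(t0,322.2,159.7,252))
# ring outline fit: project circle radius r at z, compare
def proj(f,P):
    C=np.linalg.inv(f["pose"])@np.append(P,1);return f["cx"]+f["fx"]*C[0]/-C[2],f["cy"]+f["fy"]*C[1]/C[2]
a=np.linspace(0,2*np.pi,73)
for c in [(632,-243),(630,-245),(634,-241)]:
  for nm,f,z in [("top",t0,254),("scene",s0,254),("scene",s0,242),("top",t0,317.5)]:
    for r in (23,):
      q=np.array([proj(f,np.array([c[0]+r*np.cos(b),c[1]+r*np.sin(b),z])) for b in a])
      print(c,nm,z,r,"u",q[:,0].min(),q[:,0].max(),"v",q[:,1].min(),q[:,1].max())
s,f=wframe();t=robot.grab_frame("top");sc=robot.grab_frame("scene")
print(s["ee_pos"])
save("t9",t,(285,130,375,230),6);save("s9",sc,(140,120,260,240),5)
pickle.dump((s,t,sc),open("p9.pkl","wb"))
E
```

```text
[ 631.8 -243.6  252. ]
(632, -243) top 254 23 u 315.4914835556804 328.7113005238974 v 153.0380309859739 166.10166949651924
(632, -243) scene 254 23 u 177.9542964472002 194.52094035126646 v 211.08170718574192 223.53360969233492
(632, -243) scene 242 23 u 178.50494974194024 194.95642897601653 v 213.89165204750594 226.32954666750123
(632, -243) top 317.5 23 u 318.1341940919902 331.930331927049 v 149.5191197331216 163.14185772693904
(630, -245) top 254 23 u 316.07410395739015 329.29562196282814 v 153.60511127463502 166.67230023075848
(630, -245) scene 254 23 u 177.08146727337868 193.63952289428659 v 210.77694372995884 223.2126812087523
(630, -245) scene 242 23 u 177.63776943881174 194.08077967981373 v 213.5871595872452 226.00901790885055
(630, -245) top 317.5 23 u 318.74260152307 332.5405919495321 v 150.11040944482426 163.7370114256076
(634, -241) top 254 23 u 314.9090186079548 328.12713497599464 v 152.47110175684523 165.53119125114685
(634, -241) scene 254 23 u 178.82826704097704 195.4035075468159 v 211.3868636250313 223.85496279721357
(634, -241) scene 242 23 u 179.3732562643925 195.83321263659573 v 214.19653447409482 226.65049656245986
(634, -241) top 317.5 23 u 317.5259560758279 331.3202418162115 v 148.92799438811403 162.54687001837266
[ 418.2 -205.5  114.5]
```

View pics/t9.png

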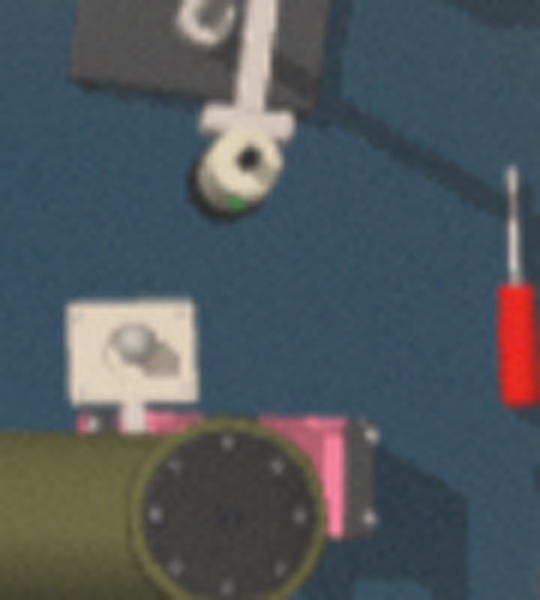

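View pics/s9.png

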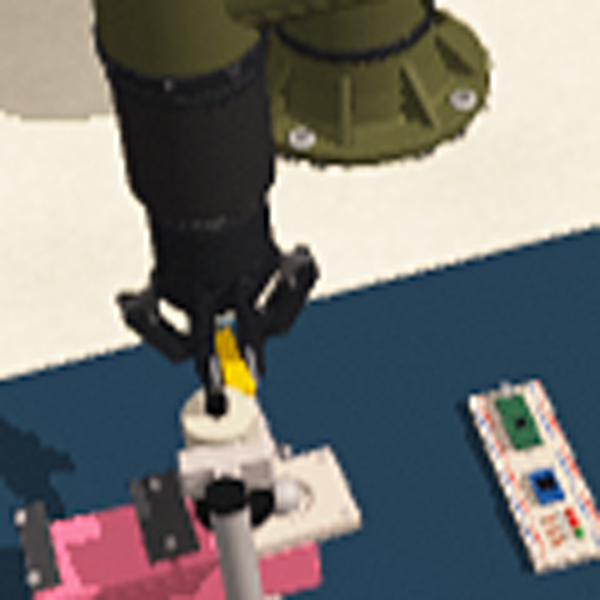

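The ring outline fits a 46 mm circle at (632,-243) from z 254 down to 242 in both views, and the plug top at 332 is exactly 90 mm above 242. So the lens face is probably near 242, or 228 if a narrower barrel is hidden below the ring. Aiming for ball z of about 158 suits both. Next I'll measure the ball and the tray level.

```bash
python3 - <<'E'
from h import *
np.set_printoptions(precision=3,suppress=True,linewidth=200)
import pickle
s,t,sc=pickle.load(open("p9.pkl","rb"))
k=lambda x,y:(285+x/6,130+y/6)
u,v=k(133,343);print("ball",ray(t,u-.5,v-.5,142),pt(t,u,v))
c=[(68,300),(193,300),(72,402),(198,402)]
print([ray(t,k(*q)[0]-.5,k(*q)[1]-.5,134) for q in c])
P=np.array([pt(t,u,v) for u in range(298,317) for v in range(182,196)])
for it in range(4):
    A=np.c_[P[:,:2]-P[:,:2].mean(0),np.ones(len(P))];x=np.linalg.lstsq(A,P[:,2],rcond=None)[0];r=P[:,2]-A@x
    P=P[abs(r)<max(4,1.5*np.median(abs(r)))] if it<3 else P
print(x,len(P),r.std(),P[:,:2].mean(0))
E
```

```text
ball [ 549.292 -201.64   142.   ] [ 546.851 -202.829  147.356]
[array([ 577.066, -162.384,  134.   ]), array([ 577.162, -240.311,  134.   ]), array([ 513.291, -164.313,  134.   ]), array([ 513.375, -242.542,  134.   ])]
[  0.017   0.005 131.927] 157 1.8547086070370327 [ 542.259 -203.55 ]
```

```bash
python3 -m handwheel '[{"x":0,"y":-0.08,"z":-0.05,"yaw":0,"hand":0},{"x":0,"y":-0.14,"z":-0.08,"yaw":0,"hand":0},{"x":0,"y":-0.18,"z":-0.1,"yaw":0,"hand":0},{"x":0,"y":-0.18,"z":-0.08,"yaw":0,"hand":0},{"x":0,"y":-0.14,"z":-0.05,"yaw":0,"hand":0},{"x":-0.04,"y":-0.08,"z":0,"yaw":0,"hand":0},{"x":-0.08,"y":-0.04,"z":0,"yaw":0,"hand":0},{"x":-0.1,"y":0,"z":0,"yaw":0,"hand":0}]'
python3 -c "
from h import *
s=robot.read_state();print(s['ee_pos'],s['tool_rot'])"
```

```text
time_s: 16.8
ee_pos: [431.8, -248.8, 134.6]
tool_rot: [-0.009, -0.014, 1.0, -0.007]
ft_force: [-0.2, 0.3, -2.4]
finger_gap: 0.183
[ 431.76242956 -248.78320185  134.5958565 ] [-0.00861213 -0.01404778  0.99984203 -0.00666382]
```

```bash
python3 -m handwheel '[{"x":-0.1,"y":0,"z":0,"yaw":0,"hand":0},{"x":-0.18,"y":0,"z":0,"yaw":0,"hand":0},{"x":-0.22,"y":0,"z":0,"yaw":0,"hand":0},{"x":-0.22,"y":0,"z":0.01,"yaw":0,"hand":0},{"x":-0.22,"y":0,"z":0,"yaw":0,"hand":0},{"x":-0.18,"y":0,"z":0,"yaw":0,"hand":0},{"x":-0.1,"y":0,"z":0,"yaw":0,"hand":0},{"x":-0.05,"y":0,"z":0,"yaw":0,"hand":0}]'
python3 - <<'E'
from h import *
import pickle
s=robot.read_state();print(s['ee_pos'],s['tool_rot'],s['wrist_torque'])
t=robot.grab_frame("top");sc=robot.grab_frame("scene")
save("t10",t,(285,110,375,210),6);save("s10",sc,(140,140,240,240),6)
pickle.dump((s,t,sc),open("p10.pkl","wb"))
E
```

```text
time_s: 17.8
ee_pos: [500.4, -246.1, 131.9]
tool_rot: [-0.009, -0.015, 1.0, -0.007]
ft_force: [-0.1, -0.3, -2.1]
finger_gap: 0.189
[ 500.39479767 -246.13436606  131.88588944] [-0.00935451 -0.01468492  0.99982714 -0.00652241] [0.06420897 0.21296007 0.02199695]
```

View pics/t10.png

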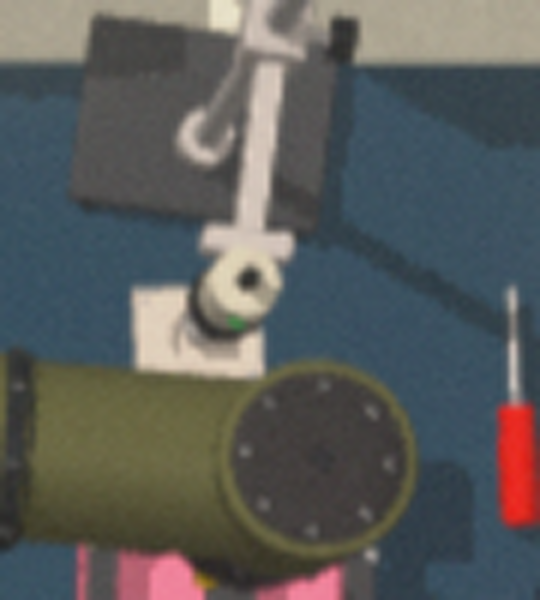

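View pics/s10.png

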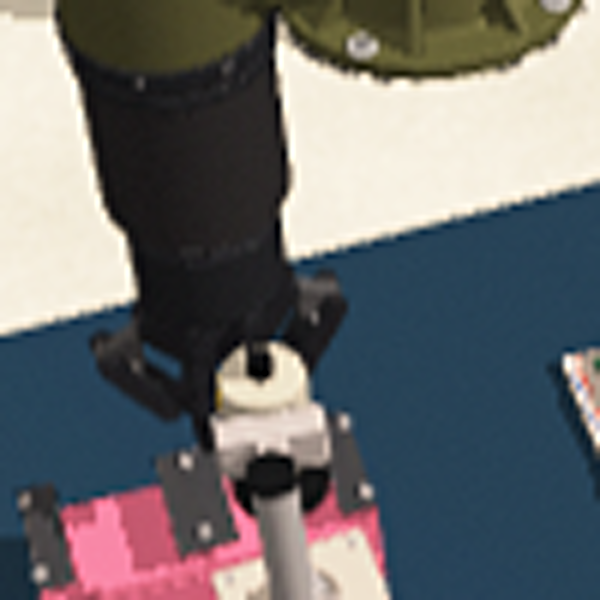

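```bash
python3 - <<'E'
from h import *
np.set_printoptions(precision=1,suppress=True,linewidth=200)
import pickle
s,t,sc=pickle.load(open("p10.pkl","rb"))
k=lambda x,y:(285+x/6-.5,110+y/6-.5)
for q in [(133,288),(136,370),(265,372)]: print(ray(t,*k(*q),150))
q=lambda x,y:(140+x/6,140+y/6)
print([ray(sc,a-.5,b-.5,150) for a,b in [q(215,575),q(363,525)]])
save("s10b",sc,(165,205,225,265),10)
E
```

```text
[ 657.6 -201.9  150. ]
[ 606.3 -203.2  150. ]
[ 605.1 -283.   150. ]
[array([ 597.8, -280. ,  150. ]), array([ 592.9, -202.3,  150. ])]
```

View pics/s10b.png

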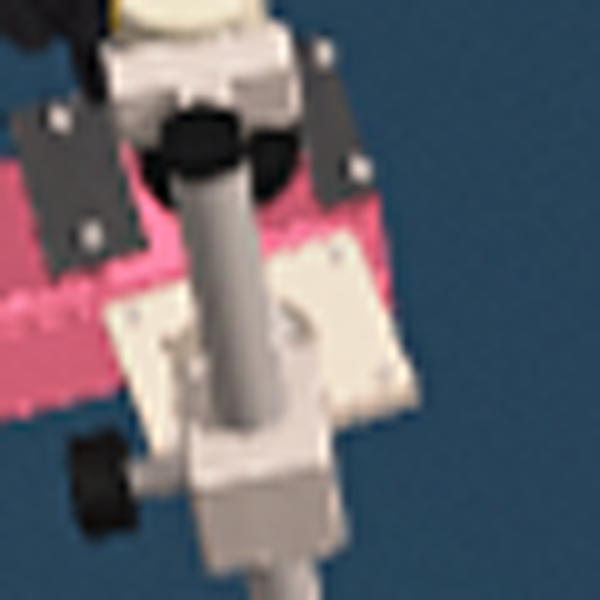

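```bash
python3 -m handwheel '[{"x":-0.05,"y":0,"z":0,"yaw":0,"hand":0},{"x":-0.05,"y":0,"z":0.01,"yaw":0,"hand":0},{"x":0,"y":0,"z":0,"yaw":0,"hand":0},{"x":0,"y":0,"z":0,"yaw":0,"hand":0},{"x":0,"y":0,"z":0,"yaw":0,"hand":0},{"x":0,"y":0,"z":0,"yaw":0,"hand":0},{"x":0,"y":0,"z":0,"yaw":0,"hand":0},{"x":0,"y":0,"z":0,"yaw":0,"hand":0}]'
python3 - <<'E'
from h import *
np.set_printoptions(precision=3,suppress=True,linewidth=200)
s=robot.read_state();print(s['ee_pos'],s['tool_rot'],s['joint_vel'])
sc=robot.grab_frame("scene");t=robot.grab_frame("top")
for f,w in((sc,(165,205,225,265)),(t,(300,150,335,180))):
    P=np.array([pt(f,u,v) for u in range(w[0],w[2]) for v in range(w[1],w[3])])
    P=P[(P[:,2]>138)&(P[:,2]<162)&(abs(P[:,0]-632)<40)&(abs(P[:,1]+243)<45)]
    for it in range(4):
        A=np.c_[P[:,:2]-[632,-243],np.ones(len(P))];x=np.linalg.lstsq(A,P[:,2],rcond=None)[0];r=P[:,2]-A@x
        if it<3:P=P[abs(r)<5]
    print(x,len(P),r.std(),np.percentile(P[:,:2],[1,99],axis=0))
    B=np.array([(*pt(f,u,v),u,v) for u in range(w[0],w[2]) for v in range(w[1],w[3])]);b=B[(B[:,2]>159)&(B[:,2]<180)&(abs(B[:,0]-632)<30)&(abs(B[:,1]+243)<30)];print("ball-ish",b)
save("s11",sc,(165,205,225,265),10)
E
```

```text
time_s: 18.9
ee_pos: [505.1, -246.1, 131.8]
tool_rot: [-0.009, -0.015, 1.0, -0.007]
ft_force: [0.1, 0.3, -2.6]
finger_gap: 0.19
[ 505.091 -246.111  131.786] [-0.009 -0.015  1.    -0.007] [ 0.001 -0.001 -0.    -0.003 -0.002  0.   ]
[ -0.018  -0.004 149.48 ] 238 1.9964523681837476 [[ 597.752 -280.469]
 [ 660.384 -202.931]]
ball-ish [[ 633.816 -236.193  169.438  192.     236.   ]
 [ 634.491 -236.772  165.804  192.     237.   ]
 [ 635.501 -234.024  165.76   193.     237.   ]
 [ 639.799 -235.091  166.612  193.     238.   ]
 [ 634.525 -230.998  163.256  194.     237.   ]
 [ 639.806 -232.212  165.323  194.     238.   ]]
[ -0.031   0.002 148.696] 152 2.4284943998012705 [[ 606.891 -280.8  ]
 [ 660.098 -203.218]]
ball-ish [[ 638.966 -231.259  160.437  315.     162.   ]
 [ 634.577 -230.654  164.405  315.     163.   ]
 [ 634.621 -234.373  164.171  316.     163.   ]
 [ 631.341 -234.714  161.416  316.     164.   ]
 [ 627.268 -238.04   163.588  317.     165.   ]]
```

View pics/s11.png

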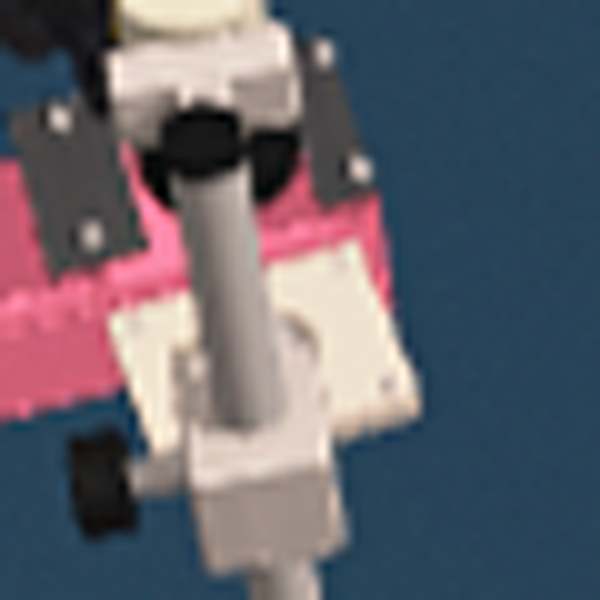

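The plate is centred at about (629,-242) and level within about 0.02–0.03 rad. The ball is at z of about 158, in its pocket, and everything is still. Handing in.

```bash
python3 -c "
from h import *
print(robot.job_done()); s=robot.read_state();print(s['time_s'],s['ee_pos'],s['finger_gap'])"
```

```text
the job is handed in; nothing more can be done
None
the job is handed in; nothing more can be done
```

I gripped the yellow sleeve, drew the tray about 91 mm straight out of its bay, carried it level to the camera, and handed the job in at about 19 s with the tray still held. No verdict came back.

**Position:** the last images put the plate centre at about (629, -242) mm, against a lens axis of (632, -243). The ball was in its pocket at about z 158. I did not measure its sideways position directly in that last pose, because the stand partly hides it.

**Level and still:** the tray was level to about 0.02–0.03 rad, and the joints were at rest.

**Doubt about lens height:** the lens face could not be seen directly.
- The lower edge of the black ring, and the 90 mm from the plug on top down to that edge, point to about 242 mm. That puts the ball about 4 mm low.
- If the 90 mm runs from the cap instead, the lens is at about 228 mm and the ball is about 10 mm high.
- I chose a height inside the ±15 mm window for both.

**Surroundings:** the wrist force stayed at a few newtons throughout. The images I took along the way showed nothing else moved; I took no full-scene picture at the end.

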